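# Load the bench demagnetiser and set its run-down timer to five minutes

## Task

The small steel block has picked up magnetism: seat it fully home in the rectangular nest of the demagnetiser and let go of it. Then start the five-minute run: wind the timer knob clockwise past its top mark until you feel it come up against its end stop, without forcing it against the stop, turn it back down to the five-minute mark, and let go. Leave the other things on the bench where they are.

Things in the scene. Friction and masses are not known exactly. Their poses are not given: they have to be found in the camera images.
- demagnetiser: bench demagnetiser, a grey painted case 130 x 230 mm, 66 mm high, fixed to the bench. Origin: centre of its underside; x points to its back, y to its nest end, z up. The bare metal nest plate (100 mm square) with the rectangular well is on the +y half of its top (well centre at x 0, y +62 mm), the timer on the -y half (knob axis at x 0, y -58 mm). Top face at z 66 mm
- nest_home (a point): centre of the block when it is fully seated, at the middle of the well and level with the top face (z 66 mm above the bench), axes as the demagnetiser's. The well is 35 mm along x and 48 mm along y (1.5 mm clearance to the block on each side), 14 mm deep, with a 2 mm chamfer; a seated block stands 14 mm proud of the top face
- block_centre (a point): centre of the steel block, half-way up: a plain steel block 32 mm along its x, 45 mm along its y, 28 mm high, about 0.3 kg, lying free on the bench. It fits the nest with its x along the nest's x, either way round
- steel_block: the same steel block; origin at the centre of its underside
- timer_knob (a joint): angle of the timer knob (rad), clockwise from above. 0 = index line at the zero mark; 0.157 a minute: five minutes is 0.785, the top mark 1.571. Friction (0.07 N m) and a light mainspring (0.015 N m/rad) resist winding; it stays where left. The end stop lies 0.04 to 0.31 beyond the top mark, not known closer; it yields about 0.013 rad per 0.1 N m, and must not take over 0.36 N m; 0.1 to 0.2 is a sure touch
- knob_grip (a point): on the axis of the timer knob, 95 mm above the bench, at the height to grip. Black bar grip 48 mm long, 13 mm thick, 26 mm high (from 80 to 106 mm above the bench) on a skirt disc of 53 mm diameter; x points along the bar to its index-line end, z up. It turns with the knob
- timer_dial: round aluminium dial plate, 93 mm diameter, under the knob; origin on the knob axis, at the top face. Black minute marks 0 to 10, those for 0, 5 and 10 long: the zero mark 45 degrees left of the case's x, the five-minute mark straight along it, the top mark 45 degrees right. It carries the end stop, a slightly springy lug hidden under the knob's skirt, 18 mm from the axis
- v_block: bystander: vee block 50 x 60 x 45 mm; origin at the centre of its underside
- brass_bush: bystander: bush with a bore, 34 mm diameter, 30 mm high; origin at the centre of its underside
- gear_blank: bystander: toothed gear 72 mm diameter, 24 mm high; origin at the centre of its underside
- oil_can: bystander: oil can with a spout, 76 x 91 x 177 mm; origin at the centre of its underside

How it is judged:
By the outcome, as a careful person would: the job done as asked, in the order asked, and still so for the second after the job is handed in, with the robot touching nothing.
It also fails if it takes over 67 s, if anything falls off the work surface, if the arm or the gripper's body presses on something with over 40 N, if the wrist force passes 120 N, or if a joint passes its speed limit or range.

## Robot

A 7-joint arm with a two-finger parallel gripper is mounted at the origin on a cart in front of the work surface, level with it; the furniture and walls round the work are solid. World frame = base frame: x ahead of the robot, y to its left, z up, the work surface at z = 0. Lengths are in m, angles in rad, forces in N, time in s.
With the tool pointing down it reaches from about 0.425 to 0.825 m from the base axis. Payload 3.6 kg.
Tool frame: the origin (TCP) lies between the finger pads; the fingertips stand 19 mm ahead of it and the grasp point (between the pads) is the TCP; z points along the fingers, y is the line along which they close (so a half turn about z gives the same grasp; the last joint's range is limited). The gripper opens to 93 mm and grips with 3 to 60 N. Pads are 15 mm wide; open, the fingers measure 128 mm over their backs; the gripper's body (75 mm by 188 mm) begins 65 mm behind the grasp point.
Start: joints at [1.25, 0.615, -0.013, 1.423, 0.008, 1.103, -0.04], TCP at [0.188, -0.622, 0.238] pointing down, gripper open.
Joint ranges: [-3.12, 3.12], [-0.3, 2.06], [-1.34, 1.32], [0.26, 2.42], [-1.36, 4.5], [0.01, 1.98], [-2.84, 2.84]. Speed limits (rad/s): [2.79, 2.79, 3.14, 3.14, 3.14, 3.14, 3.14].

## Interface

Orientations are given as [roll, pitch, yaw] about the fixed x, y, z axes, in that order (R = Rz(yaw) Ry(pitch) Rx(roll)).
In Python, from cell import env, camera gives the robot as it stands.
- The arm moves only by the tool move_arm, never from a script. Its arguments are lists of equal length, an entry for each row: "delta_pos": the shift along the tool's x, y, z in cm, a list of three; "spin": the turn about the tool's z in rad; "fingers": the finger opening in cm, from 0 to 9.3. In form: {"delta_pos": [[x, y, z], ...], "spin": [spin, ...], "fingers": [fingers, ...]}. A call has 1 to 5 rows; each row shifts and turns the commanded pose from where the row before left it, along the tool's axes as they then stand; what a row does not reach is not made up. A row lasts 1/12 s, in which the tool goes at most 41.7 mm and 7.16 degrees, less where a joint would pass 70% of its speed; a pose out of reach is approached as far as the arm can. A call with a gripper value outside its range is refused whole. The fingers move at their own pace and stop on an object; the grip force is fixed at half the most. Time passes only in rows, so rows that do not move let the fingers close. It gives the time, the measured TCP pose, the force, the opening and the grip force at its end, in the units of the state.
- env.read_state(): the state, without advancing time (a new reading comes with each control period).
- camera(name): name is "scene" or "top" or "wrist"; returns a dict with "frame" (384x512x3 uint8, red, green, blue), "mtx" (3x3 intrinsics, pixels), "R" (3x3) and "t" (3): a world point X has camera coordinates R X + t; the wrist camera has in their place "T_tool_cam" (4x4, takes a point from camera to tool coordinates, whose origin is the TCP and whose axes are the flange's). Camera axes: x right, y down, z forward; pixel columns grow to the right and rows downward; lengths in m; the calibration is good to about 2 mm. A picture is of the moment at which its call begins: read the wrist's pose just before it. There is no depth.
- env.job_done(): hands the job in; it is judged then, once.
The state is a dict: "time_s": time; "joint_pos": joint angles; "qvel": joint speeds; "tau": joint torques, N m; "position": TCP position; "tcp_rot": TCP orientation; "ft_force": force on the tool from outside, world axes, zero at the start; "moment": the same for the moment, N m; "gripper_width": finger opening in m; "finger_force": force on a finger pad.
Only numpy, scipy, OpenCV 4.12 (cv2) and the standard library are available. Lean on these libraries where they do the work, as an engineer would, in place of code of your own. Each camera call takes 0.05 s, during which the arm holds its last target. There are 200 camera calls.

## Working session

There is one attempt and no reset: what is moved stays moved. The work goes in short steps, Python scripts to look and compute and a tool call to move; the robot and the scene stay as the last step left them, time stands still between calls to the robot, and variables do not carry over. Pictures are saved under pics/ and viewed, at most 10 in all, crops included, and the job is handed in when it is done.

Besides the shell and the picture viewer there is one more tool, called after "Call:" as name([rows], argument=value, ...), one row to a line, values as JSON. move_arm: Moves the arm, as the interface text tells. Its arguments: {"type":"object","properties":{"delta_pos":{"type":"array","items":{"type":"array","items":{"type":"number"}}},"spin":{"type":"array","items":{"type":"number"}},"fingers":{"type":"array","items":{"type":"number"}}},"required":["delta_pos","spin","fingers"]}

```bash
mkdir -p pics; ls; python3 - <<'E'
from cell import env,camera
import cv2,numpy as np,pickle
s=env.read_state();print(s)
D={}
for n in("scene","top","wrist"):
    c=camera(n);D[n]=c
    cv2.imwrite(f"pics/{n}0.png",c["frame"][:,:,::-1])
    print(n,c["mtx"].tolist(),c.get("t"),c.get("T_tool_cam"))
pickle.dump(D,open("d0.pkl","wb"))
cv2.imwrite("pics/a.png",cv2.resize(D["top"]["frame"][:,:,::-1],(800,600),interpolation=cv2.INTER_CUBIC))
E
```

```text
pics
{'time_s': 0.0, 'joint_pos': array([ 1.25049455,  0.61592337, -0.01260581,  1.42491562,  0.008135  ,
        1.10338661, -0.04040254]), 'qvel': array([-1.46374538e-03, -4.85135279e-04, -9.99410741e-04, -9.44147148e-04,
       -6.69151555e-05,  2.88216608e-04, -2.62120151e-04]), 'tau': array([-6.22308767e-05, -4.58933902e+01,  2.09335168e-01, -1.65741706e+01,
       -6.10466930e-02,  2.04485276e-02,  2.24623259e-04]), 'position': array([ 0.18801249, -0.62142979,  0.23647292]), 'tcp_rot': array([-3.13901156e+00,  7.48271578e-05,  2.93873161e-01]), 'ft_force': array([-0.50018189, -0.51715862,  0.28041403]), 'moment': array([ 0.0160804 , -0.03011196,  0.01007786]), 'finger_force': 0.0, 'gripper_width': 0.09317268004203583}
scene [[444.60484930569015, 0.0, 256.12499886814385], [0.0, 444.60484930569015, 190.51572173533378], [0.0, 0.0, 1.0]] [0.49647134 0.18814256 1.17398661] None
top [[353.0654847294508, 0.0, 254.99504569121854], [0.0, 353.0654847294508, 194.46501304146688], [0.0, 0.0, 1.0]] [-0.00634559  0.55874327  1.05431864] None
wrist [[291.9095039911222, 0.0, 257.0251549807353], [0.0, 291.9095039911222, 194.2291509779115], [0.0, 0.0, 1.0]] None [[-9.75243054e-05 -9.68821678e-01 -2.47759051e-01  6.82177234e-02]
 [ 9.99999995e-01 -1.00248670e-04 -1.61939532e-06  1.95593715e-04]
 [-2.32686101e-05 -2.47759049e-01  9.68821683e-01 -1.47555364e-01]
 [ 0.00000000e+00  0.00000000e+00  0.00000000e+00  1.00000000e+00]]
```

View pics/a.png

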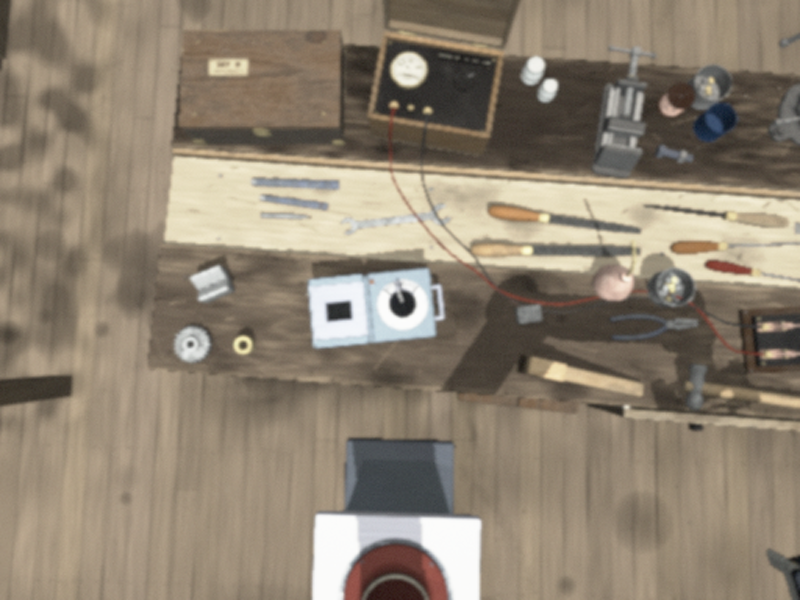

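View pics/scene0.png

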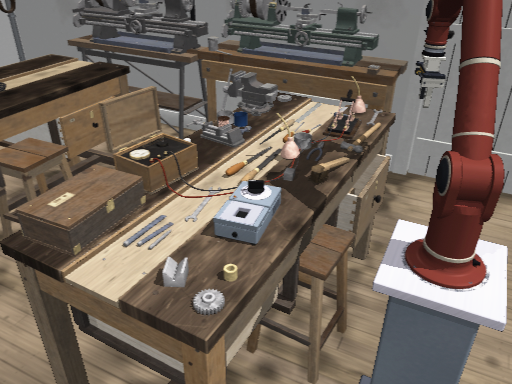

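The top view shows the demagnetiser at about (372,308), with the nest on the left and the knob at (403,303). The steel block is at about (529,314), and the vee block, gear and bush are on the left. I'll enlarge the key regions.

```bash
python3 - <<'E'
import cv2,pickle
D=pickle.load(open("d0.pkl","rb"))
f=D["top"]["frame"][:,:,::-1]
print(D["top"]["R"],D["top"]["t"])
c=f[165:230,190:355]
cv2.imwrite("pics/b.png",cv2.resize(c,None,fx=4.8,fy=4.8,interpolation=cv2.INTER_CUBIC))
E
```

```text
[[ 0.02620882 -0.99962009 -0.00853083]
 [-0.99651302 -0.02544923 -0.0794615 ]
 [ 0.07921421  0.01058368 -0.99680143]] [-0.00634559  0.55874327  1.05431864]
```

View pics/b.png

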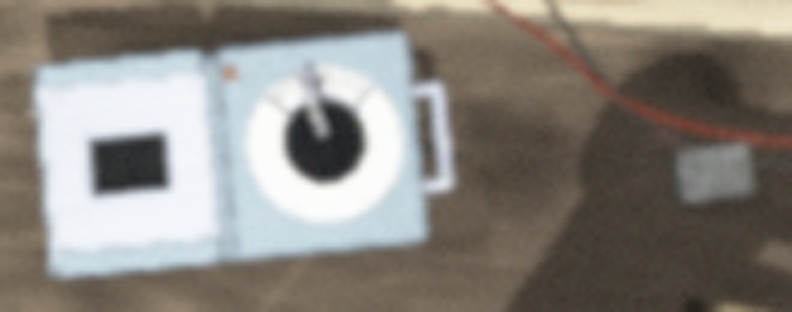

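The crop shows the case top corners at (40,68), (408,32), (427,240) and (52,277). The well is at (92,140), (165,133), (168,187) and (95,193), and the block top at (676,150), (748,143), (755,195) and (684,203). The knob index points up and slightly to the left.

```bash
cat > h.py <<'E'
import numpy as np,cv2,pickle
from scipy.spatial.transform import Rotation as Ro
def ray(c,uv,z,R=None,t=None):
    R=c["R"] if R is None else R; t=c["t"] if t is None else t
    uv=np.atleast_2d(uv).astype(float)
    d=np.c_[uv,np.ones(len(uv))]@np.linalg.inv(c["mtx"]).T@R
    o=-R.T@t
    return o+d*((z-o[2])/d[:,2])[:,None]
def wristRt(c,s):
    T=np.eye(4);T[:3,:3]=Ro.from_euler("xyz",s["tcp_rot"]).as_matrix();T[:3,3]=s["position"]
    M=np.linalg.inv(T@c["T_tool_cam"]);return M[:3,:3],M[:3,3]
def rect(P):
    # centre; yaw of long side, side lengths (P: TL,TR,BR,BL)
    P=np.array(P)[:,:2];v=(P[1]-P[0]+P[2]-P[3])/2;w=(P[0]-P[3]+P[1]-P[2])/2
    return P.mean(0).round(4),"yaw_v %.3f yaw_w %.3f"%(np.arctan2(v[1],v[0]),np.arctan2(w[1],w[0])),"len",np.linalg.norm(v).round(4),np.linalg.norm(w).round(4)
E
python3 - <<'E'
from h import *
c=pickle.load(open("d0.pkl","rb"))["top"]
f=lambda L,z:ray(c,np.array(L)/4.8+[190-.4,165-.4],z)
print("case",rect(f([(40,68),(408,32),(427,240),(52,277)],.066)))
print("well",rect(f([(92,140),(165,133),(168,187),(95,193)],.066)))
print("block",rect(f([(676,150),(748,143),(755,195),(684,203)],.028)))
print("dial",f([(324,143)],.069),"knobtop",f([(325,135),(312,75)],.106))
E
```

```text
case (array([0.5476, 0.0575]), 'yaw_v -1.447 yaw_w 0.104', 'len', np.float64(0.2274), np.float64(0.1278))
well (array([0.5402, 0.1193]), 'yaw_v -1.456 yaw_w 0.091', 'len', np.float64(0.0447), np.float64(0.0327))
block (array([ 0.5462, -0.2454]), 'yaw_v -1.440 yaw_w 0.149', 'len', np.float64(0.0453), np.float64(0.0334))
dial [[0.55537311 0.00148392 0.069     ]] knobtop [[0.55713431 0.00084747 0.106     ]
 [0.5923048  0.00939138 0.106     ]]
```

```bash
cat >> h.py <<'E'
def plan(p,ps,q,qs,n,dec=1):
    """rows (cm in tool axes, spin) from pos p yaw ps to pos q yaw qs; tool down. tool spin +s -> yaw -s"""
    p=np.array(p,float);q=np.array(q,float);ps=float(ps)
    rows=[];sp=[]
    for i in range(n):
        d=(q-p)/(n-i);x=np.array([np.cos(ps),np.sin(ps)]);y=np.array([np.sin(ps),-np.cos(ps)])
        r=np.round(100*np.array([d[:2]@x,d[:2]@y,-d[2]]),dec)
        p[:2]+=(r[0]*x+r[1]*y)/100;p[2]-=r[2]/100
        s=round(-(qs-ps)/(n-i),2);ps-=s
        rows.append(r.tolist());sp.append(s)
    for i in range(0,n,5):print(rows[i:i+5],sp[i:i+5])
    print("end",p.round(4),round(ps,3))
E
python3 - <<'E'
from h import *
plan([.188,-.622,.238],.294,[.52,-.245,.2],1.70,15)
E
```

```text
[[2.8, -1.8, 0.3], [3.0, -1.5, 0.2], [3.1, -1.2, 0.3], [3.2, -0.9, 0.2], [3.3, -0.6, 0.3]] [-0.09, -0.09, -0.09, -0.09, -0.1]
[[3.3, -0.3, 0.2], [3.4, -0.0, 0.3], [3.3, 0.3, 0.2], [3.3, 0.6, 0.3], [3.2, 0.9, 0.2]] [-0.09, -0.1, -0.09, -0.1, -0.09]
[[3.1, 1.2, 0.3], [3.0, 1.5, 0.2], [2.9, 1.8, 0.3], [2.6, 2.1, 0.2], [2.5, 2.4, 0.3]] [-0.1, -0.09, -0.1, -0.09, -0.1]
end [ 0.5204 -0.2446  0.2   ] 1.704
```

Call:
move_arm([
  [2.8, -1.8, 0.3],
  [3.0, -1.5, 0.2],
  [3.1, -1.2, 0.3],
  [3.2, -0.9, 0.2],
  [3.3, -0.6, 0.3],
], spin=[-0.09, -0.09, -0.09, -0.09, -0.1], fingers=[9.3, 8, 7, 6, 6])

```text
time_s: 0.57
position: [0.2996, -0.4959, 0.2244]
tcp_rot: [-3.141, -0.0, 0.758]
ft_force: [0.1, -0.3, -0.6]
gripper_width: 0.071
finger_force: 0.0
```

Call:
move_arm([
  [3.3, -0.3, 0.2],
  [3.4, 0.0, 0.3],
  [3.3, 0.3, 0.2],
  [3.3, 0.6, 0.3],
  [3.2, 0.9, 0.2],
], spin=[-0.09, -0.1, -0.09, -0.1, -0.09], fingers=[6, 6, 6, 6, 6])

```text
time_s: 0.98
position: [0.4097, -0.3702, 0.2123]
tcp_rot: [-3.141, -0.0, 1.228]
ft_force: [0.6, -0.1, -0.2]
gripper_width: 0.0598
finger_force: 0.0
```

Call:
move_arm([
  [3.1, 1.2, 0.3],
  [3.0, 1.5, 0.2],
  [2.9, 1.8, 0.3],
  [2.6, 2.1, 0.2],
  [2.5, 2.4, 0.3],
], spin=[-0.1, -0.09, -0.1, -0.09, -0.1], fingers=[6, 6, 6, 6, 6])

```text
time_s: 1.4
position: [0.5212, -0.2438, 0.1995]
tcp_rot: [-3.141, 0.0, 1.708]
ft_force: [1.2, -0.5, 0.2]
gripper_width: 0.06
finger_force: 0.0
```

```bash
python3 - <<'E'
from h import *
from cell import env,camera
s=env.read_state();c=camera("wrist");pickle.dump((s,c),open("w1.pkl","wb"))
print(s["position"],s["tcp_rot"],s["gripper_width"],s["joint_pos"])
cv2.imwrite("pics/w1.png",cv2.resize(c["frame"][:,:,::-1],(800,600),interpolation=cv2.INTER_CUBIC))
E
```

```text
[ 0.52124892 -0.24381064  0.19950768] [-3.14113701e+00  2.61884314e-04  1.70775056e+00] 0.059968051123649405 [ 0.66060722  0.56735346 -0.4133069   1.68750114  0.27033918  0.94381187
  0.28206232]
```

View pics/w1.png

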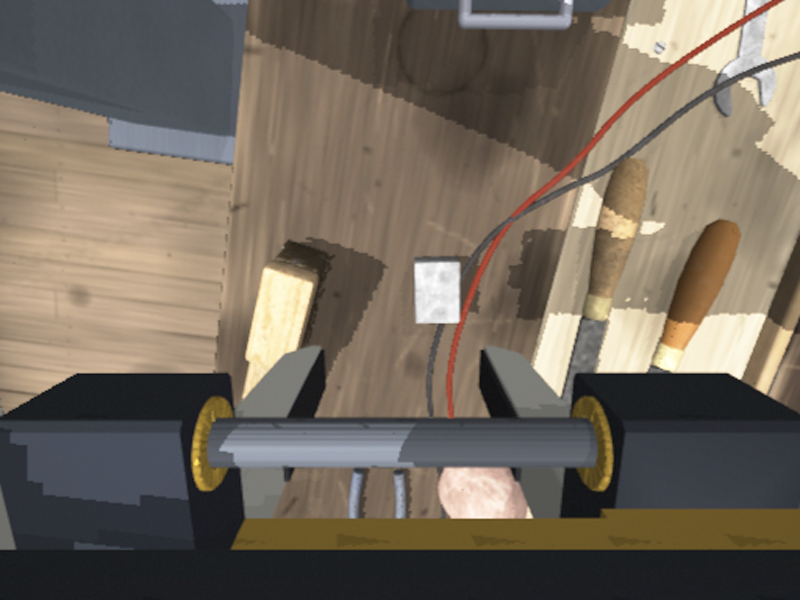

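Block top in the wrist view (800x600 scale): (414,263), (460,262), (461,323), (416,324).

```bash
python3 - <<'E'
from h import *
s,c=pickle.load(open("w1.pkl","rb"))
R,t=wristRt(c,s)
P=ray(c,np.array([(414,263.5),(460.5,262),(461.5,322.5),(416,324)])*.64-.2,.028,R,t)
print(P.round(4));print(rect(P))
b=P[:,:2].mean(0);print(b)
plan([.5212,-.2438,.1995],1.708,[b[0],b[1],.09],1.708,5)
E
```

```text
[[ 0.5273 -0.2269  0.028 ]
 [ 0.5597 -0.2214  0.028 ]
 [ 0.5678 -0.2652  0.028 ]
 [ 0.5351 -0.2709  0.028 ]]
(array([ 0.5475, -0.2461]), 'yaw_v 0.171 yaw_w 1.751', 'len', np.float64(0.033), np.float64(0.0446))
[ 0.54748912 -0.24609028]
[[-0.1, 0.5, 2.2], [-0.1, 0.5, 2.2], [-0.1, 0.5, 2.2], [-0.1, 0.5, 2.2], [-0.2, 0.6, 2.2]] [-0.0, -0.0, -0.0, -0.0, -0.0]
end [ 0.5478 -0.2462  0.0895] 1.708
```

Call:
move_arm([
  [-0.1, 0.5, 2.2],
  [-0.1, 0.5, 2.2],
  [-0.1, 0.5, 2.2],
  [-0.1, 0.5, 2.2],
  [-0.2, 0.6, 2.2],
], spin=[-0.01, -0.01, -0.01, -0.01, 0], fingers=[5, 5, 5, 5, 5])

```text
time_s: 1.87
position: [0.547, -0.2468, 0.0884]
tcp_rot: [-3.141, -0.0, 1.744]
ft_force: [-0.4, 0.2, 0.2]
gripper_width: 0.05
finger_force: 0.0
```

Call:
move_arm([
  [0, 0, 1.5],
  [0, 0, 1.5],
  [0, 0, 1.5],
  [0, 0, 0.9],
  [0, 0, 0],
], spin=[0, 0, 0, 0, 0], fingers=[5, 5, 5, 5, 5])

```text
time_s: 2.28
position: [0.5456, -0.2464, 0.0334]
tcp_rot: [-3.137, -0.002, 1.744]
ft_force: [-0.7, -0.5, 0.0]
gripper_width: 0.0503
finger_force: 0.0
```

Call:
move_arm([
  [0, 0, 0],
  [0, 0, 0],
  [0, 0, 0],
  [0, 0, 0],
  [0, 0, 0],
], spin=[0, 0, 0, 0, 0], fingers=[3, 2.5, 2.5, 2.5, 2.5])

```text
time_s: 2.7
position: [0.5476, -0.2471, 0.0367]
tcp_rot: [3.141, 0.001, 1.744]
ft_force: [-0.8, 0.2, 3.2]
gripper_width: 0.0317
finger_force: 30.0
```

```bash
python3 - <<'E'
from h import *
plan([.5476,-.2471,.0367],1.744,[.545,-.245,.19],1.744,5)
plan([.545,-.245,.19],1.744,[.543,.045,.20],1.674,10)
E
```

```text
[[0.1, -0.0, -3.1], [0.0, -0.1, -3.1], [0.1, -0.0, -3.0], [0.0, -0.1, -3.1], [0.1, -0.0, -3.0]] [-0.0, -0.0, -0.0, -0.0, -0.0]
end [ 0.5451 -0.2445  0.1897] 1.744
[[2.9, 0.5, -0.1], [2.9, 0.4, -0.1], [2.9, 0.4, -0.1], [2.9, 0.4, -0.1], [2.9, 0.4, -0.1]] [0.01, 0.01, 0.01, 0.01, 0.01]
[[2.8, 0.3, -0.1], [2.9, 0.4, -0.1], [2.9, 0.3, -0.1], [2.8, 0.3, -0.1], [2.9, 0.3, -0.1]] [0.0, 0.01, 0.0, 0.01, -0.0]
end [0.5431 0.0454 0.2   ] 1.674
```

Call:
move_arm([
  [0, 0, -1.5],
  [0, 0, -3],
  [0.1, 0, -3.5],
  [0.1, -0.1, -3.5],
  [0.1, -0.1, -3.5],
], spin=[0, 0, 0, 0, 0], fingers=[2.5, 2.5, 2.5, 2.5, 2.5])

```text
time_s: 3.12
position: [0.5439, -0.2437, 0.1864]
tcp_rot: [-3.14, -0.001, 1.744]
ft_force: [0.7, -1.2, -3.4]
gripper_width: 0.0314
finger_force: 30.0
```

Call:
move_arm([
  [2.9, 0.5, -0.1],
  [2.9, 0.4, -0.1],
  [2.9, 0.4, -0.1],
  [2.9, 0.4, -0.1],
  [2.9, 0.4, -0.1],
], spin=[0.01, 0.01, 0.01, 0.01, 0.01], fingers=[2.5, 2.5, 2.5, 2.5, 2.5])

```text
time_s: 3.53
position: [0.5424, -0.0963, 0.1903]
tcp_rot: [-3.14, -0.0, 1.693]
ft_force: [0.7, 0.4, -3.1]
gripper_width: 0.0316
finger_force: 30.0
```

Call:
move_arm([
  [2.8, 0.3, -0.1],
  [2.9, 0.4, -0.1],
  [2.9, 0.3, -0.1],
  [2.8, 0.3, -0.1],
  [2.9, 0.3, -0.1],
], spin=[0, 0.01, 0, 0.01, 0], fingers=[2.5, 2.5, 2.5, 2.5, 2.5])

```text
time_s: 3.95
position: [0.5419, 0.0473, 0.1952]
tcp_rot: [-3.14, 0.0, 1.673]
ft_force: [1.0, 0.6, -3.4]
gripper_width: 0.0315
finger_force: 30.0
```

Call:
move_arm([
  [0, 0, 0],
  [0, 0, 0],
], spin=[0, 0], fingers=[2.5, 2.5])

```text
time_s: 4.12
position: [0.542, 0.0491, 0.1954]
tcp_rot: [-3.141, -0.001, 1.679]
ft_force: [0.9, -0.9, -2.7]
gripper_width: 0.0315
finger_force: 30.0
```

```bash
python3 - <<'E'
from h import *
from cell import env,camera
s=env.read_state();c=camera("wrist");pickle.dump((s,c),open("w2.pkl","wb"))
print(s["position"],s["tcp_rot"],s["gripper_width"],s["joint_pos"],s["ft_force"])
cv2.imwrite("pics/w2.png",cv2.resize(c["frame"][:,:,::-1],(800,600),interpolation=cv2.INTER_CUBIC))
E
```

```text
[0.54204175 0.04912316 0.19544753] [-3.14078807e+00 -1.27577414e-03  1.67944602e+00] 0.03145054312077889 [ 0.14142401  0.527052   -0.41166694  1.77846436  0.26008595  0.89061986
 -0.27673134] [ 0.85005329 -0.8942819  -2.68109981]
```

View pics/w2.png

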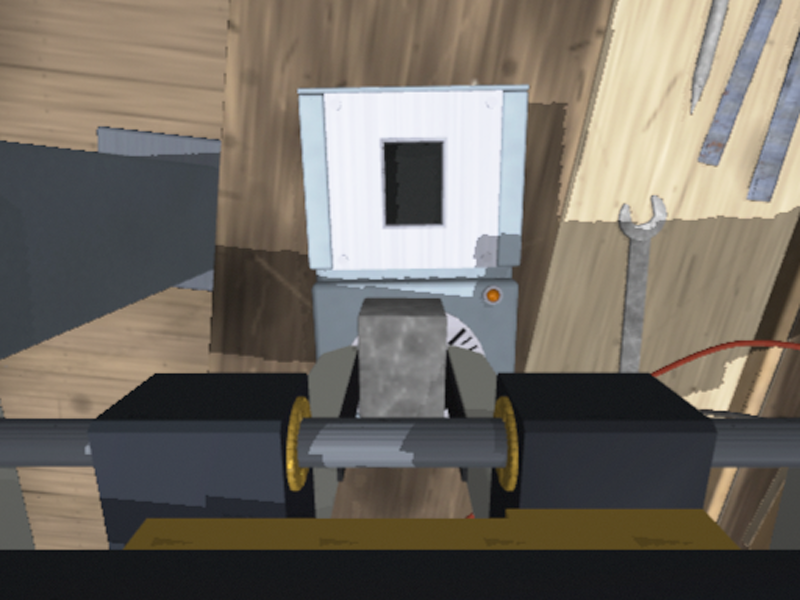

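The well's outer corners are at about (381,138), (446,138), (445,227) and (384,227). The held block's +y top edge runs from about (358,317) to (447,316). I'll take an enlarged crop for accuracy.

```bash
python3 - <<'E'
from h import *
s,c=pickle.load(open("w2.pkl","rb"))
f=c["frame"][80:215,215:300,::-1]
cv2.imwrite("pics/w2c.png",cv2.resize(f,None,fx=4.4,fy=4.4,interpolation=cv2.INTER_CUBIC))
E
```

```text
(no output)
```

View pics/w2c.png

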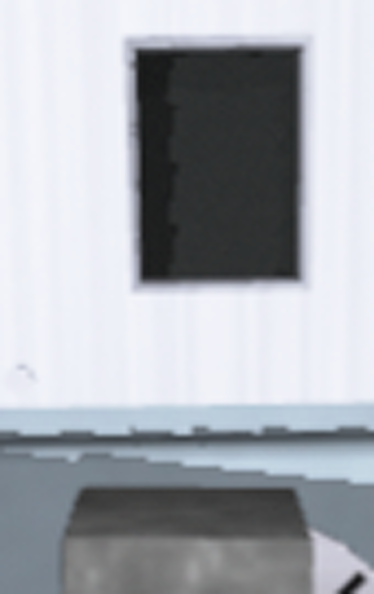

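Crop: well outer corners (126,38), (310,38), (307,289), (132,291). Block edge (64,538) to (309,534).

```bash
python3 - <<'E'
from h import *
s,c=pickle.load(open("w2.pkl","rb"))
R,t=wristRt(c,s)
g=lambda L,z:ray(c,np.array(L)/4.4+[215-.4,80-.4],z,R,t)
o=rect(g([(126,38),(310,38),(307,289),(132,291)],.066));print(o)
print(rect(g([(135,47),(303,47),(300,280),(139,282)],.064)))
e=g([(64,538),(309,534)],.1867);print(e)
d=e[1]-e[0];yb=np.arctan2(d[1],d[0]);print(np.linalg.norm(d),"block yaw",yb)
bc=e.mean(0)[:2]+.0225*np.array([np.sin(yb),-np.cos(yb)]);print("block c",bc, "tcp",s["position"])
g2=lambda L,z:ray(c,np.array(L)*.64-.2,z,R,t)
print("case",g2([(299,89.5),(528,87),(320,281),(515,280)],.066))
E
```

```text
(array([0.5409, 0.1195]), 'yaw_v 0.114 yaw_w 1.692', 'len', np.float64(0.0374), np.float64(0.0508))
(array([0.541 , 0.1196]), 'yaw_v 0.115 yaw_w 1.688', 'len', np.float64(0.0346), np.float64(0.0475))
[[0.52408444 0.07096729 0.1867    ]
 [0.55481176 0.07486002 0.1867    ]]
0.030972922063474025 block yaw 0.12601504125508659
block c [0.54227594 0.05059207] tcp [0.54204175 0.04912316 0.19544753]
case [[0.4713936  0.16342917 0.066     ]
 [0.59865199 0.17854866 0.066     ]
 [0.49013793 0.05553328 0.066     ]
 [0.6099831  0.0692727  0.066     ]]
```

Call:
move_arm([
  [1.7, 0.2, 0.5],
  [1.8, 0.2, 1.5],
  [1.7, 0.1, 1.5],
  [1.7, 0.15, 1.5],
  [0, 0, 1.0],
], spin=[0, 0, 0, 0, 0], fingers=[2.5, 2.5, 2.5, 2.5, 2.5])

```text
time_s: 4.58
position: [0.5413, 0.1185, 0.1343]
tcp_rot: [-3.14, -0.003, 1.677]
ft_force: [0.5, 1.4, -4.4]
gripper_width: 0.0314
finger_force: 30.0
```

Call:
move_arm([
  [0, 0, 0.5],
  [0, 0, 0.5],
  [0, 0, 0.5],
  [0, 0, 0.3],
  [0, 0, 0],
], spin=[0, 0, 0, 0, 0], fingers=[2.5, 2.5, 2.5, 2.5, 2.5])

```text
time_s: 5.0
position: [0.5423, 0.1142, 0.1173]
tcp_rot: [-3.141, 0.001, 1.672]
ft_force: [-0.9, -0.1, -4.0]
gripper_width: 0.0317
finger_force: 30.0
```

Call:
move_arm([
  [0, 0, 0],
  [0, 0, 0],
  [0, 0, 0],
], spin=[0, 0, 0], fingers=[2.5, 2.5, 2.5])

```text
time_s: 5.25
position: [0.5426, 0.1155, 0.1182]
tcp_rot: [3.141, -0.0, 1.674]
ft_force: [1.2, 0.2, -3.3]
gripper_width: 0.032
finger_force: 30.0
```

Call:
move_arm([
  [0, 0, 0],
], spin=[0], fingers=[2.5])

```text
time_s: 5.33
position: [0.5425, 0.1156, 0.1181]
tcp_rot: [3.141, -0.0, 1.674]
ft_force: [1.0, -0.6, -3.8]
gripper_width: 0.0316
finger_force: 30.0
```

```bash
python3 - <<'E'
from h import *
from cell import env,camera
for i in range(3):
    s=env.read_state();c=camera("wrist");print(s["position"],s["tcp_rot"],s["ft_force"])
pickle.dump((s,c),open("w3.pkl","wb"))
cv2.imwrite("pics/w3.png",cv2.resize(c["frame"][60:330,120:400,::-1],None,fx=2.2,fy=2.2,interpolation=cv2.INTER_CUBIC))
E
```

```text
[0.5425331  0.11564883 0.11807428] [ 3.14081179e+00 -1.57847099e-04  1.67375527e+00] [ 0.98860861 -0.63663471 -3.77680661]
[0.54246616 0.11566603 0.11799576] [ 3.14097373e+00 -1.23715435e-04  1.67389801e+00] [-0.27150172 -0.2453966  -3.72124595]
[0.54241083 0.1156908  0.1179132 ] [ 3.14113719e+00 -1.03775994e-04  1.67396323e+00] [ 0.28008079  0.08437125 -3.47530628]
```

View pics/w3.png

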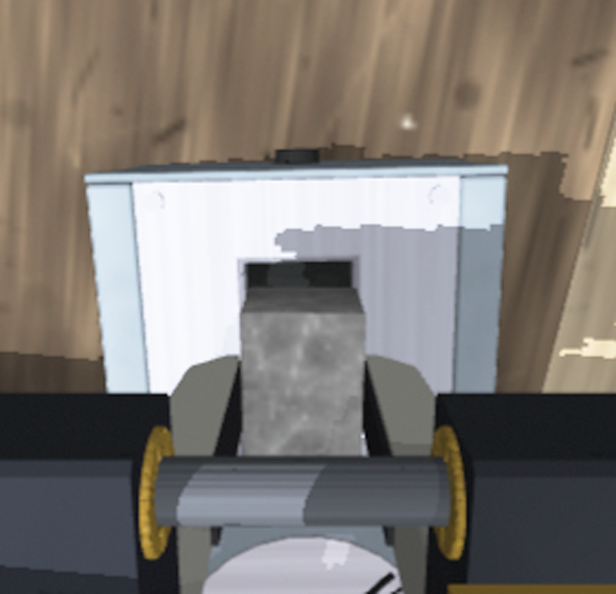

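In w3 the well's +y chamfer edge runs from (238,259) to (360,257). The block's +y top edge runs from (241,311) to (363,311).

```bash
python3 - <<'E'
from h import *
s,c=pickle.load(open("w3.pkl","rb"))
R,t=wristRt(c,s)
g=lambda L,z:ray(c,np.array(L)/2.2+[120-.3,60-.3],z,R,t)
for L,z,h in(([(238,259),(360,257)],.066,.026),([(241,311),(363,311)],s["position"][2]-.0087,.0225)):
    e=g(L,z);d=e[1]-e[0];y=np.arctan2(d[1],d[0])
    print(e.mean(0)[:2]+h*np.array([np.sin(y),-np.cos(y)]),y,np.linalg.norm(d))
E
```

```text
[0.54152205 0.11904985] 0.11984585952075345 0.03853108010961939
[0.54225735 0.11733074] 0.10323155579344073 0.030817159770950515
```

Call:
move_arm([
  [0.22, -0.07, 0],
  [0, 0, 0.5],
  [0, 0, 0.5],
  [0, 0, 0.5],
  [0, 0, 0],
], spin=[-0.01, 0, 0, 0, 0], fingers=[2.5, 2.5, 2.5, 2.5, 2.5])

```text
time_s: 5.9
position: [0.5405, 0.1173, 0.1012]
tcp_rot: [-3.139, 0.0, 1.684]
ft_force: [0.5, -0.1, -3.4]
gripper_width: 0.0315
finger_force: 30.0
```

Call:
move_arm([
  [0, 0, 0.2],
  [0, 0, 0.2],
  [0, 0, 0],
  [0, 0, 0],
  [0, 0, 0],
], spin=[0, 0, 0, 0, 0], fingers=[2.5, 2.5, 2.5, 2.5, 2.5])

```text
time_s: 6.32
position: [0.5415, 0.1177, 0.0988]
tcp_rot: [3.141, -0.0, 1.684]
ft_force: [-0.5, -0.1, -3.6]
gripper_width: 0.0317
finger_force: 30.0
```

Block bottom is now at about z 62 mm, below the top face, with no contact force, so it has entered the well. Lowering on.

Call:
move_arm([
  [0, 0, 0.2],
  [0, 0, 0.2],
  [0, 0, 0.2],
  [0, 0, 0],
  [0, 0, 0],
], spin=[0, 0, 0, 0, 0], fingers=[2.5, 2.5, 2.5, 2.5, 2.5])

```text
time_s: 6.73
position: [0.5412, 0.1177, 0.0925]
tcp_rot: [-3.141, 0.0, 1.684]
ft_force: [-0.0, 0.2, -2.9]
gripper_width: 0.032
finger_force: 30.0
```

Call:
move_arm([
  [0, 0, 0.1],
  [0, 0, 0.1],
  [0, 0, 0.1],
  [0, 0, 0],
  [0, 0, 0],
], spin=[0, 0, 0, 0, 0], fingers=[2.5, 2.5, 2.5, 2.5, 2.5])

```text
time_s: 7.15
position: [0.5414, 0.1177, 0.0896]
tcp_rot: [-3.141, -0.0, 1.684]
ft_force: [-0.0, -0.4, -4.0]
gripper_width: 0.0316
finger_force: 30.0
```

Call:
move_arm([
  [0, 0, 0.1],
  [0, 0, 0.05],
  [0, 0, 0],
  [0, 0, 0],
], spin=[0, 0, 0, 0], fingers=[2.5, 2.5, 2.5, 2.5])

```text
time_s: 7.48
position: [0.5416, 0.1178, 0.0887]
tcp_rot: [3.141, -0.0, 1.684]
ft_force: [-1.5, -0.9, 1.5]
gripper_width: 0.0315
finger_force: 30.0
```

Contact at z 0.0887, the expected seating height. I'll press lightly, release, rise, and look.

Call:
move_arm([
  [0, 0, 0.08],
  [0, 0, 0],
  [0, 0, 0],
  [0, 0, 0],
  [0, 0, 0],
], spin=[0, 0, 0, 0, 0], fingers=[2.5, 3.6, 4.5, 5, 5])

```text
time_s: 7.9
position: [0.5416, 0.1178, 0.0873]
tcp_rot: [3.141, -0.0, 1.684]
ft_force: [-0.4, -0.0, 0.5]
gripper_width: 0.0488
finger_force: 0.0
```

Call:
move_arm([
  [0, 0, -1],
  [0, 0, -2],
  [-1, 0, -3],
  [-3, 0, -3],
  [-4, 0, -2],
], spin=[0, 0, 0, 0, 0], fingers=[5, 5, 5, 5, 5])

```text
time_s: 8.32
position: [0.5511, 0.045, 0.1993]
tcp_rot: [3.136, -0.003, 1.691]
ft_force: [1.2, 0.5, -0.8]
gripper_width: 0.0501
finger_force: 0.0
```

Call:
move_arm([
  [-2, 0, 0],
  [-1, 0, 0],
  [0, 0, 0],
  [0, 0, 0],
], spin=[0, 0, 0, 0], fingers=[5, 5, 5, 5])

```text
time_s: 8.65
position: [0.5528, 0.0127, 0.1951]
tcp_rot: [-3.14, -0.002, 1.684]
ft_force: [-0.4, 0.6, -0.6]
gripper_width: 0.05
finger_force: 0.0
```

```bash
python3 - <<'E'
from h import *
from cell import env,camera
s=env.read_state();c=camera("wrist");print(s["position"],s["tcp_rot"],s["ft_force"],s["joint_pos"])
pickle.dump((s,c),open("w4.pkl","wb"))
cv2.imwrite("pics/w4.png",cv2.resize(c["frame"][:,:,::-1],(800,600),interpolation=cv2.INTER_CUBIC))
E
```

```text
[0.55276754 0.01269186 0.19505386] [-3.14034713e+00 -1.54103285e-03  1.68427896e+00] [-0.44856633  0.56429886 -0.64151451] [ 0.20977824  0.54096937 -0.4169529   1.75470127  0.26669618  0.90337875
 -0.20737272]
```

View pics/w4.png

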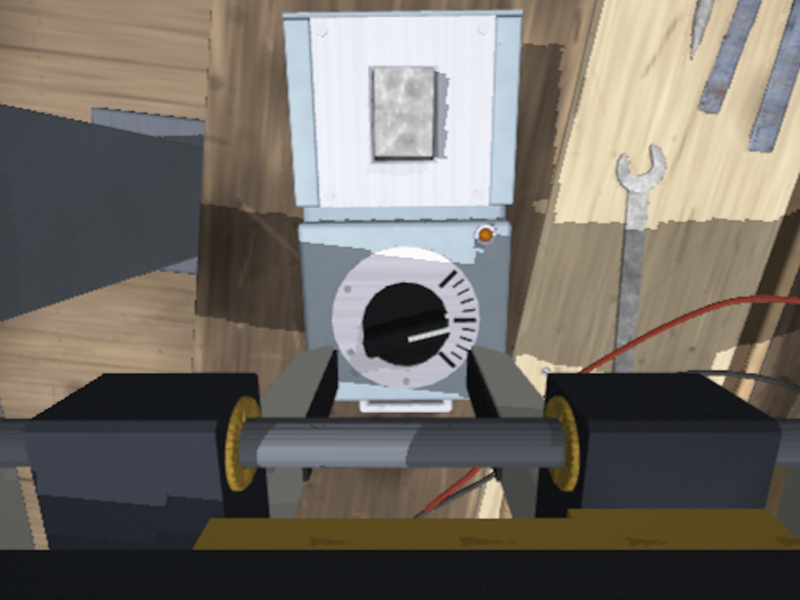

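The block sits flat in the well with top corners at (372,67), (436,67), (434,158) and (375,157). The knob index line runs from (410,340) to (447,330). The dial disc is centred at about (406,318), with the five-minute mark at (455–476,320).

```bash
python3 - <<'E'
from h import *
s,c=pickle.load(open("w4.pkl","rb"))
R,t=wristRt(c,s)
g=lambda L,z:ray(c,np.array(L)*.64-.2,z,R,t)
print("block@.080",rect(g([(372,67.5),(436,67),(434,157),(375,156)],.080)))
e=g([(410,340),(447,330)],.106);d=e[1]-e[0];print("index",e,np.arctan2(d[1],d[0]))
e=g([(455,320.5),(476,320)],.069);d=e[1]-e[0];print("5mark",e,np.arctan2(d[1],d[0]))
e=g([(332,318),(480,318),(406,247),(406,388)],.068);print("dial",e)
w=np.array([.5412,.1194]);
for y in(.10,.115):print("knob from well",w-.120*np.array([-np.sin(y),np.cos(y)]))
f=c["frame"][140:265,200:320,::-1]
cv2.imwrite("pics/w4c.png",cv2.resize(f,None,fx=4.8,fy=4.8,interpolation=cv2.INTER_CUBIC))
E
```

```text
block@.080 (array([0.5417, 0.1191]), 'yaw_v 0.109 yaw_w 1.692', 'len', np.float64(0.033), np.float64(0.0447))
index [[5.58434007e-01 5.77513824e-04 1.06000000e-01]
 [5.77726870e-01 8.54477925e-03 1.06000000e-01]] 0.39163237999612904
5mark [[0.58687682 0.00410596 0.069     ]
 [0.59985496 0.00591983 0.069     ]] 0.1388639830799372
dial [[ 0.51026279 -0.00332336  0.068     ]
 [ 0.60234127  0.00722312  0.068     ]
 [ 0.55119168  0.04611889  0.068     ]
 [ 0.56179062 -0.04516847  0.068     ]]
knob from well [ 5.53180010e-01 -4.99833363e-07]
knob from well [5.54969603e-01 1.92625882e-04]
```

View pics/w4c.png

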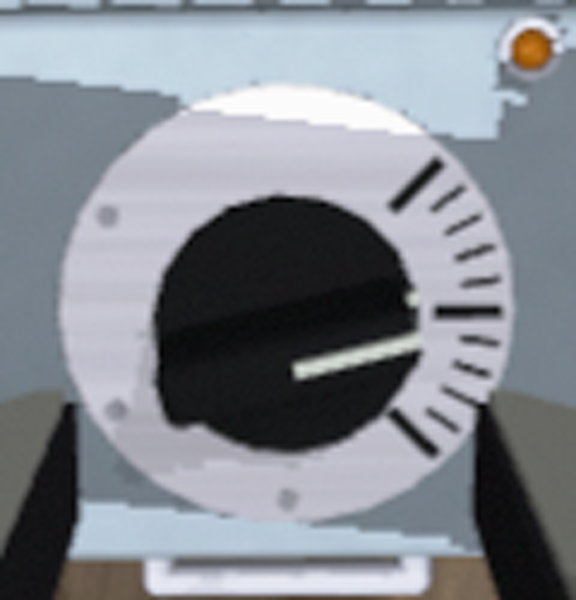

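```bash
python3 - <<'E'
from h import *
s,c=pickle.load(open("w4.pkl","rb"))
R,t=wristRt(c,s)
g=lambda L,z:ray(c,np.array(L)/4.8+[200-.4,140-.4],z,R,t)
e=g([(296,372),(420,340)],.106);print(e,np.arctan2(*(e[1]-e[0])[1::-1]))
for z in(.078,.082): 
  d=g([(412,298)],z)[0];print("dot",d,np.arctan2(d[1]-.0005,d[0]-.5552))
print("0/10 marks",g([(393,210),(440,162),(393,412),(436,456)],.067), )
plan([.5528,.0127,.195],1.684,[.5552,.0005,.17],3.49,20)
E
```

```text
[[0.55761105 0.00075444 0.106     ]
 [0.57868568 0.0091611  0.106     ]] 0.37955756946757213
dot [0.57986246 0.00914554 0.078     ] 0.3371687962595418
dot [0.57934307 0.01021558 0.082     ] 0.38258826003365437
0/10 marks [[ 0.57498229  0.02396978  0.067     ]
 [ 0.58298196  0.03472544  0.067     ]
 [ 0.5807335  -0.01871145  0.067     ]
 [ 0.59102566 -0.02740533  0.067     ]]
[[-0.1, 0.0, 0.1], [-0.1, -0.0, 0.1], [-0.1, -0.0, 0.1], [-0.1, -0.0, 0.1], [-0.1, -0.0, 0.1]] [-0.09, -0.09, -0.09, -0.09, -0.09]
[[-0.0, -0.0, 0.1], [-0.0, -0.0, 0.1], [-0.0, -0.0, 0.1], [-0.0, -0.0, 0.1], [-0.0, -0.0, 0.1]] [-0.09, -0.09, -0.09, -0.09, -0.09]
[[-0.0, -0.1, 0.1], [-0.0, -0.1, 0.2], [-0.0, -0.1, 0.1], [-0.1, -0.1, 0.2], [-0.0, -0.1, 0.1]] [-0.09, -0.09, -0.09, -0.09, -0.09]
[[-0.0, -0.0, 0.2], [-0.0, -0.1, 0.1], [-0.1, -0.1, 0.2], [-0.0, -0.0, 0.1], [-0.1, -0.1, 0.2]] [-0.09, -0.09, -0.09, -0.09, -0.1]
end [5.556e-01 4.000e-04 1.700e-01] 3.494
```

Call:
move_arm([
  [-1.2, 0.1, 0],
  [0, 0, 0.1],
  [0, 0, 0.2],
  [0, 0, 0.2],
  [0, 0, 0.2],
], spin=[0, -0.1, -0.1, -0.1, -0.1], fingers=[5, 4, 4, 4, 4])

```text
time_s: 9.12
position: [0.5556, 0.0009, 0.188]
tcp_rot: [-3.141, -0.001, 2.091]
ft_force: [0.2, -0.0, 0.2]
gripper_width: 0.0402
finger_force: 0.0
```

Call:
move_arm([
  [0, 0, 0.2],
  [0, 0, 0.2],
  [0, 0, 0.2],
  [0, 0, 0.2],
  [0, 0, 0.2],
], spin=[-0.1, -0.1, -0.1, -0.1, -0.1], fingers=[4, 4, 4, 4, 4])

```text
time_s: 9.53
position: [0.5556, 0.0008, 0.178]
tcp_rot: [3.142, -0.001, 2.591]
ft_force: [0.5, 0.5, -0.5]
gripper_width: 0.0401
finger_force: 0.0
```

Call:
move_arm([
  [0, 0, 0.2],
  [0, 0, 0.2],
  [0, 0, 0.2],
  [0, 0, 0.2],
  [0, 0, 0.2],
], spin=[-0.1, -0.1, -0.1, -0.1, -0.1], fingers=[4, 4, 4, 4, 4])

```text
time_s: 9.95
position: [0.5557, 0.0007, 0.168]
tcp_rot: [3.141, -0.001, 3.091]
ft_force: [0.3, -0.4, -0.2]
gripper_width: 0.0401
finger_force: 0.0
```

Call:
move_arm([
  [0, 0, 0],
  [0, 0, 0],
  [0, 0, 0],
  [0, 0, 0],
], spin=[-0.1, -0.1, -0.1, -0.1], fingers=[4, 4, 4, 4])

```text
time_s: 10.28
position: [0.5557, 0.0007, 0.1681]
tcp_rot: [3.141, -0.001, -2.792]
ft_force: [-0.4, 0.7, -1.1]
gripper_width: 0.0401
finger_force: 0.0
```

Call:
move_arm([
  [0, 0, 0],
  [0, 0, 0],
  [0, 0, 0],
  [0, 0, 0],
], spin=[0, 0, 0, 0], fingers=[4, 4, 4, 4])

```text
time_s: 10.62
position: [0.5557, 0.0001, 0.1684]
tcp_rot: [3.142, -0.0, -2.8]
ft_force: [-0.1, 0.3, -0.2]
gripper_width: 0.0402
finger_force: 0.0
```

Call:
move_arm([
  [0, 0, 1.5],
  [0, 0, 1.5],
  [0, 0, 1.5],
  [0, 0, 1.0],
  [0, 0, 0.5],
], spin=[-0.03, 0, 0, 0, 0], fingers=[4, 4, 4, 4, 4])

```text
time_s: 11.03
position: [0.5551, -0.0003, 0.1072]
tcp_rot: [3.141, -0.002, -2.77]
ft_force: [0.4, -0.6, 0.5]
gripper_width: 0.0398
finger_force: 0.0
```

Call:
move_arm([
  [0, 0, 0.5],
  [0, 0, 0],
  [0, 0, 0],
  [0, 0, 0],
], spin=[0, 0, 0, 0], fingers=[4, 4, 4, 4])

```text
time_s: 11.37
position: [0.5563, 0.0001, 0.1041]
tcp_rot: [-3.141, 0.001, -2.769]
ft_force: [0.3, 0.3, 0.8]
gripper_width: 0.0401
finger_force: 0.0
```

```bash
cat > rd.py <<'E'
from cell import env
s=env.read_state()
print(s["position"].round(4),s["tcp_rot"].round(4),"F",s["ft_force"].round(2),"M",s["moment"].round(3),"w",round(s["gripper_width"],4),s["finger_force"],"q7",s["joint_pos"][6].round(3),"tau7",s["tau"][6].round(3))
E
python3 rd.py
```

```text
[5.563e-01 1.000e-04 1.041e-01] [-3.1414e+00  1.3000e-03 -2.7694e+00] F [0.29 0.34 0.8 ] M [ 0.077 -0.105  0.039] w 0.0401 0.0 q7 1.215 tau7 -0.0
```

Call:
move_arm([
  [0, 0, 0],
  [0, 0, 0],
  [0, 0, 0],
  [0, 0, 0],
  [0, 0, 0],
], spin=[0, 0, 0, 0, 0], fingers=[2, 1, 1, 1, 1])

```text
time_s: 11.78
position: [0.5555, 0.0007, 0.1037]
tcp_rot: [3.14, 0.0, -2.769]
ft_force: [-0.6, -0.3, -1.2]
gripper_width: 0.0127
finger_force: 30.0
```

Call:
move_arm([
  [0, 0, 0],
  [0, 0, 0],
], spin=[0, 0], fingers=[1, 1])

```text
time_s: 11.95
position: [0.5556, 0.0006, 0.1037]
tcp_rot: [3.141, 0.0, -2.769]
ft_force: [-0.8, 1.2, 1.5]
gripper_width: 0.0126
finger_force: 30.0
```

```bash
python3 rd.py
```

```text
[0.5556 0.0006 0.1037] [ 3.1405e+00  3.0000e-04 -2.7689e+00] F [-0.79  1.24  1.47] M [ 0.466  0.073 -0.   ] w 0.0126 30.000431835651398 q7 1.214 tau7 0.053
```

Call:
move_arm([
  [0, 0, 0],
  [0, 0, 0],
  [0, 0, 0],
  [0, 0, 0],
  [0, 0, 0],
], spin=[0.04, 0.06, 0.08, 0.08, 0.08], fingers=[1, 1, 1, 1, 1])

```text
time_s: 12.37
position: [0.5555, 0.0008, 0.1036]
tcp_rot: [3.14, -0.0, -3.112]
ft_force: [-0.5, 1.3, 0.3]
gripper_width: 0.0126
finger_force: 30.0
```

```bash
python3 rd.py
```

```text
[0.5555 0.0008 0.1036] [ 3.1404e+00 -1.0000e-04 -3.1118e+00] F [-0.47  1.34  0.28] M [0.489 0.05  0.042] w 0.0126 30.00617355108261 q7 0.934 tau7 0.416
```

Call:
move_arm([
  [0, 0, 0],
  [0, 0, 0],
  [0, 0, 0],
  [0, 0, 0],
  [0, 0, 0],
], spin=[0.08, 0.08, 0.08, 0.08, 0.08], fingers=[1, 1, 1, 1, 1])

```text
time_s: 12.78
position: [0.5556, 0.001, 0.1036]
tcp_rot: [3.14, -0.0, 2.772]
ft_force: [-0.9, 2.8, 1.1]
gripper_width: 0.0128
finger_force: 30.0
```

```bash
python3 rd.py
```

```text
[0.5556 0.001  0.1036] [ 3.1403e+00 -5.0000e-04  2.7716e+00] F [-0.9   2.84  1.11] M [0.48  0.118 0.067] w 0.0128 30.00722050666809 q7 0.615 tau7 0.399
```

Call:
move_arm([
  [0, 0, 0],
  [0, 0, 0],
  [0, 0, 0],
  [0, 0, 0],
  [0, 0, 0],
], spin=[0.08, 0.08, 0.05, 0.03, 0.01], fingers=[1, 1, 1, 1, 1])

```text
time_s: 13.2
position: [0.5556, 0.0011, 0.1036]
tcp_rot: [3.14, -0.001, 2.525]
ft_force: [-0.6, 3.3, 1.0]
gripper_width: 0.0128
finger_force: 30.0
```

```bash
python3 rd.py
```

```text
[0.5556 0.0011 0.1036] [ 3.1404e+00 -7.0000e-04  2.5246e+00] F [-0.6   3.34  0.95] M [0.715 0.074 0.043] w 0.0128 30.009422600269318 q7 0.42 tau7 -0.134
```

Call:
move_arm([
  [0, 0, 0],
  [0, 0, 0],
], spin=[0.01, 0.01], fingers=[1, 1])

```text
time_s: 13.37
position: [0.5557, 0.0011, 0.1036]
tcp_rot: [3.14, -0.001, 2.505]
ft_force: [-1.6, 3.3, 1.0]
gripper_width: 0.0122
finger_force: 30.0
```

```bash
python3 rd.py
```

```text
[0.5557 0.0011 0.1036] [ 3.1402e+00 -1.0000e-03  2.5046e+00] F [-1.62  3.32  0.96] M [0.935 0.171 0.102] w 0.0122 30.009130239486694 q7 0.405 tau7 -0.032
```

```bash
cat > rm.py <<'E'
from cell import env,camera
import numpy as np
S=[env.read_state()]
for i in range(4): camera("wrist");S.append(env.read_state())
m=np.array([s["moment"][2] for s in S]);y=S[-1]["tcp_rot"][2]%(2*np.pi)
print("Mz",m.round(3),"mean",m.mean().round(3),"knob",round(.785+.115-(y-np.pi),4),"yaw",round(y,4),"F",S[-1]["ft_force"].round(1),"tau7",np.mean([s["tau"][6] for s in S]).round(3),"t",S[-1]["time_s"])
E
python3 rm.py
```

```text
Mz [0.102 0.061 0.025 0.023 0.113] mean 0.065 knob 1.5368 yaw 2.5048 F [-1.5  4.7  2.3] tau7 -0.072 t 13.5667
```

Call:
move_arm([
  [0, 0, 0],
  [0, 0, 0],
  [0, 0, 0],
  [0, 0, 0],
], spin=[0.01, 0.01, 0.01, 0.01], fingers=[1, 1, 1, 1])

```text
time_s: 13.9
position: [0.5557, 0.0011, 0.1036]
tcp_rot: [3.14, -0.001, 2.464]
ft_force: [-1.3, 4.9, 1.3]
gripper_width: 0.0127
finger_force: 30.0
```

```bash
python3 rm.py
```

```text
Mz [0.129 0.048 0.085 0.11  0.   ] mean 0.074 knob 1.5768 yaw 2.4648 F [-0.8  5.2  1.5] tau7 -0.073 t 14.1
```

Call:
move_arm([
  [0, 0, 0],
  [0, 0, 0],
], spin=[0.01, 0.01], fingers=[1, 1])

```text
time_s: 14.27
position: [0.5557, 0.0011, 0.1036]
tcp_rot: [3.14, -0.001, 2.444]
ft_force: [-1.0, 4.5, 1.4]
gripper_width: 0.0131
finger_force: 30.0
```

```bash
python3 rm.py
```

```text
Mz [0.142 0.07  0.056 0.007 0.075] mean 0.07 knob 1.5968 yaw 2.4448 F [-0.9  4.5  1.8] tau7 -0.073 t 14.4667
```

Call:
move_arm([
  [0, 0, 0],
  [0, 0, 0],
], spin=[0.01, 0.01], fingers=[1, 1])

```text
time_s: 14.63
position: [0.5557, 0.0011, 0.1036]
tcp_rot: [3.14, -0.001, 2.425]
ft_force: [-1.2, 4.7, 2.0]
gripper_width: 0.0128
finger_force: 30.0
```

```bash
python3 rm.py
```

```text
Mz [0.152 0.154 0.126 0.133 0.143] mean 0.142 knob 1.6164 yaw 2.4252 F [-1.6  5.3  1.7] tau7 -0.128 t 14.8333
```

Torque rises by about 0.06 N m, and tau7 agrees. That suggests the stop has just been met, so I'll confirm with a smaller step.

Call:
move_arm([
  [0, 0, 0],
  [0, 0, 0],
], spin=[0.01, 0], fingers=[1, 1])

```text
time_s: 15.0
position: [0.5557, 0.0011, 0.1036]
tcp_rot: [3.14, -0.001, 2.415]
ft_force: [-1.7, 5.3, 2.3]
gripper_width: 0.0125
finger_force: 30.0
```

```bash
python3 rm.py
```

```text
Mz [0.134 0.162 0.177 0.213 0.186] mean 0.174 knob 1.6261 yaw 2.4155 F [-0.8  4.3  1.4] tau7 -0.182 t 15.2
```

Call:
move_arm([
  [0, 0, 0],
  [0, 0, 0],
], spin=[0.006, 0], fingers=[1, 1])

```text
time_s: 15.37
position: [0.5557, 0.0011, 0.1036]
tcp_rot: [3.14, -0.001, 2.41]
ft_force: [-1.8, 5.6, 1.5]
gripper_width: 0.0129
finger_force: 30.0
```

```bash
python3 rm.py
```

```text
Mz [0.239 0.237 0.255 0.225 0.204] mean 0.232 knob 1.6318 yaw 2.4098 F [-1.   4.6  0.6] tau7 -0.217 t 15.5667
```

Sure touch on the stop at about 0.15 N m. Turning back by 0.847 rad.

Call:
move_arm([
  [0, 0, 0],
  [0, 0, 0],
  [0, 0, 0],
  [0, 0, 0],
  [0, 0, 0],
], spin=[-0.04, -0.08, -0.08, -0.08, -0.08], fingers=[1, 1, 1, 1, 1])

```text
time_s: 15.98
position: [0.5556, 0.0009, 0.1036]
tcp_rot: [3.14, -0.001, 2.772]
ft_force: [-1.4, 5.2, 1.9]
gripper_width: 0.0129
finger_force: 30.0
```

Call:
move_arm([
  [0, 0, 0],
  [0, 0, 0],
  [0, 0, 0],
  [0, 0, 0],
  [0, 0, 0],
], spin=[-0.08, -0.08, -0.08, -0.08, -0.08], fingers=[1, 1, 1, 1, 1])

```text
time_s: 16.4
position: [0.5556, 0.0007, 0.1036]
tcp_rot: [3.14, -0.0, -3.112]
ft_force: [-1.5, 5.1, 1.3]
gripper_width: 0.0128
finger_force: 30.0
```

Call:
move_arm([
  [0, 0, 0],
  [0, 0, 0],
  [0, 0, 0],
  [0, 0, 0],
  [0, 0, 0],
], spin=[-0.05, -0.03, -0.007, 0, 0], fingers=[1, 1, 1, 1, 1])

```text
time_s: 16.82
position: [0.5556, 0.0007, 0.1036]
tcp_rot: [3.14, 0.0, -3.028]
ft_force: [-2.1, 4.2, 2.6]
gripper_width: 0.0128
finger_force: 30.0
```

```bash
python3 rm.py
```

```text
Mz [ 0.01  -0.062 -0.031 -0.005 -0.031] mean -0.024 knob 0.7868 yaw 3.2548 F [-1.6  5.   2.3] tau7 0.022 t 17.0167
```

Call:
move_arm([
  [0, 0, 0],
  [0, 0, 0],
  [0, 0, 0],
  [0, 0, 0],
  [0, 0, 0],
], spin=[0, 0, 0, 0, 0], fingers=[2, 3, 4, 4, 4])

```text
time_s: 17.43
position: [0.556, -0.0014, 0.1033]
tcp_rot: [-3.14, -0.0, -3.03]
ft_force: [0.2, 0.1, -0.2]
gripper_width: 0.0383
finger_force: 0.0
```

Call:
move_arm([
  [0, 0, -1],
  [0, 0, -2],
  [0, 0, -2],
  [-2, 0, -2],
  [-3, 0, -2],
], spin=[0, 0, 0, 0, 0], fingers=[4, 4, 4, 4, 4])

```text
time_s: 17.85
position: [0.604, 0.0048, 0.1954]
tcp_rot: [-3.14, -0.002, -3.027]
ft_force: [-0.2, -0.2, 0.1]
gripper_width: 0.0399
finger_force: 0.0
```

Call:
move_arm([
  [-1, 0, 0],
  [0, 0, 0],
  [0, 0, 0],
  [0, 0, 0],
  [0, 0, 0],
], spin=[0, 0, 0, 0, 0], fingers=[4, 4, 4, 4, 4])

```text
time_s: 18.27
position: [0.6139, 0.0062, 0.1928]
tcp_rot: [-3.141, -0.003, -3.028]
ft_force: [-0.1, 0.1, 0.2]
gripper_width: 0.0402
finger_force: 0.0
```

```bash
python3 - <<'E'
from h import *
from cell import env,camera
s=env.read_state();c=camera("wrist");print(s["position"],s["tcp_rot"],s["ft_force"])
pickle.dump((s,c),open("w5.pkl","wb"))
cv2.imwrite("pics/w5.png",cv2.resize(c["frame"][80:270,130:385,::-1],None,fx=3.1,fy=3.1,interpolation=cv2.INTER_CUBIC))
E
```

```text
[0.61389946 0.00622289 0.19280218] [-3.14098787e+00 -2.57658934e-03 -3.02775021e+00] [-0.13274257  0.1408003   0.19553844]
```

View pics/w5.png

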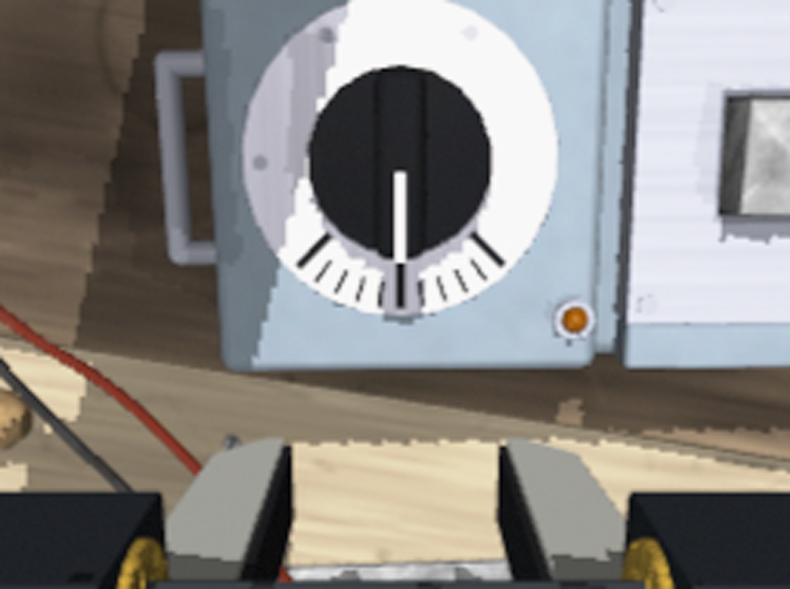

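The index line, from (400,172) to (400,262), points straight at the five-minute mark at (400,265–307). The block is still in the nest, and the robot is clear and touching nothing.

```bash
python3 -c "
from cell import env
print(env.job_done())"
```

```text
the job is handed in; nothing more can be done
None
```

The block is seated in the nest and released. I wound the knob to a light touch on its end stop (about 0.15 N m), turned it back to the five-minute mark and let go, and handed the job in at about 18 s; the verdict was not shown.

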